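# Close up the sachet packer

### The job

Get the bench-top sachet packer ready to close: wind its handwheel clockwise by the crank handle until the tray carriage touches its stop, and only then turn the quarter-turn fastener on the hatch until its slot lines up with the two ribs. With the fastener lined up, press the hatch down flush onto its frame, and finish while still holding it pressed there. Never push the hatch down while the fastener is out of line, and leave the pill jar, calculator and tape dispenser where they are.

Things in the scene. Friction and masses are not known exactly. Their poses are not given: they have to be found in the camera images.
- packer: Cream bench-top machine, 240 mm (x) by 420 mm (y), fixed; deck 62 mm above the table. Origin: centre of its underside on the table; x points away from its front, y to its left, z up. The stop block (rear end of the carriage lane) is 92 mm above the table at its top.
- wheel (a joint): Angle of the steel handwheel (rad), vertical axis, rim 111 mm across, rim top 94 mm above the table. Grows as the wheel turns clockwise seen from above, which drives the carriage towards the stop, 30 mm of carriage per turn; the end is 12.566, where the carriage touches the stop and the wheel can go no further. Starts between 4 and 8; stays where it is left (friction about 0.05 Nm).
- wheel_axis (a point): Point on the wheel's axis, fixed to the packer, at the height of crank_grip (124 mm above the table); the packer's (0, -145) mm.
- crank_grip (a point): Point to grip on the axis of the upright black crank handle (4 mm above its middle, 124 mm above the table), a cylinder 18 mm across and 50 mm tall (95 to 145 mm above the table), which stands on a wheel spoke just inside the rim and spins freely on its own pin. It circles the wheel axis at 40 mm radius.
- carriage (a joint): Travel (m) of the tray carriage, a 70 by 66 mm steel slide with a shallow white tray (top 94 mm above the table) on rails between wheel and hatch; it moves along the packer's +x and touches the dark stop block at 0.060. Moved only by the wheel.
- fastener (a joint): Angle (rad) of the quarter-turn fastener. 0: the bar and the slot along its top are in line with the two ribs on the hatch, that is along the packer's y. Grows counter-clockwise seen from above; starts between 0.9 and 1.5, so turn it clockwise to 0; hard stops at -0.35 and 1.75. Stays where it is left (friction about 0.06 Nm).
- fastener_grip (a point): Point on the fastener's vertical axis at the height to grip: its steel bar grip is 14 mm thick, 44 mm long and reaches 13 mm above and 19 mm below this point; below that is a disc of 40 mm diameter, 7 mm thick, on the hatch. The hatch's top face lies 28 mm below this point. The point's own y axis lies along the bar.
- hatch (a joint): How far (m) the hatch is pushed down: 0 up on its springs, 0.008 flush on its frame (hard stop). The springs push up with about 4 N (after its weight) at 0 and 11 N at 0.008, and lift it again when it is let go.
- hatch_top (a point): Centre of the top face of the hatch, an aluminium plate 150 mm (packer x) by 170 mm (packer y), 6 mm thick, guided straight up and down, with the fastener at its centre; top face 99 mm above the table when up. The two ribs are dark, 24 mm long, either side of the fastener along the packer's y.
- pill_jar_mid (a point): Bystander: white jar, 48 mm across and 75 mm tall, this point half-way up; stands on the table on the packer's left.
- calculator: Bystander: grey calculator 75 by 120 by 14 mm, lying on the table on the packer's left; origin at its underside.
- tape_dispenser: Bystander: cream tape dispenser 120 by 50 mm, 76 mm tall, on the table on the packer's right; origin at its underside.

How it is judged:
By the outcome, as a careful person would: the job done as asked, in the order asked, and still so for the second after the job is handed in, while the arm keeps its last pose, push and grip.
It also fails if it takes over 61 s, if anything falls off the work surface, if the arm or the gripper's body presses on something with over 40 N, if the wrist force passes 120 N, or if a joint passes its speed limit or range.

### The arm

A 6-joint arm with a two-finger parallel gripper is mounted at the origin on the work surface. World frame = base frame: x ahead of the robot, y to its left, z up, the work surface at z = 0. Lengths are in m, angles in rad, forces in N, time in s.
With the tool pointing down it reaches from about 0.425 to 0.95 m from the base axis. Payload 3.5 kg.
Tool frame: the origin (TCP) lies midway between the tips of the shut fingers; the grasp point (between the pads) lies env.grip_point_offset behind it (env.grip_point_offset is the distance from the TCP to the grasp point, in m); z points along the fingers, y is the line along which they close (so a half turn about z gives the same grasp; the last joint's range is limited). The gripper opens to 85 mm and grips with 20 to 120 N. Pads are 22 mm wide; open, the fingers measure 114 mm over their backs; the gripper's body (76 mm by 85 mm) begins 54 mm behind the grasp point. The pads swing forward as they close: fully open they stand 13 mm farther back than shut.
Start: joints at [-1.347, 0.286, 1.577, -0, 1.279, -0.15], TCP at [0.247, -0.628, 0.206] pointing down, gripper open.
Joint ranges: [-2.77, 2.77], [-0.9, 2.22], [0.21, 2.48], [-1.53, 4.67], [0.24, 2.81], [-2.84, 2.84]. Speed limits (rad/s): [2.79, 2.79, 3.14, 3.14, 3.14, 3.14].

### API

Orientations are given as a rotation vector (axis times angle).
In Python, from plant import monitor, vision, env gives the robot as it stands.
- The arm moves only by the tool arm_command, never from a script. Its argument "targets" is a list of rows, each a list of 7 numbers: the finger opening in cm, from 0 to 8.54, then the shift along the tool's x, y, z in cm, then the turn, a rotation vector about the tool's x, y, z in rad. A call has exactly 10 rows; each row is the pose to reach, as a shift and turn from the pose commanded when the call began, along the tool's axes at that moment; what a row does not reach only later rows make up. A row lasts 1/8 s, in which the tool goes at most 62.5 mm and 10.7 degrees, less where a joint would pass 70% of its speed; a pose out of reach is approached as far as the arm can. A call with a gripper value outside its range is refused whole. The fingers move at their own pace and stop on an object; "squeeze" is the grip in N (left out, the last holds). Time passes only in rows, so rows that repeat a pose let the fingers close, or fill a call up. It gives the time, the measured TCP pose, the force, the opening and the grip force at its end, in the units of the state.
- monitor.get_state(): the state, without advancing time (a new reading comes with each control period).
- vision.grab_frame(name): name is "scene" or "side" or "wrist"; returns a dict with "img" (480x640x3 uint8, blue, green, red), "intrinsics" (3x3 intrinsics, pixels), "dist" ([k1, k2, p1, p2, k3] as OpenCV has them; the pictures are not rectified), "position" and "rotation" of the camera in the world; the wrist camera has in their place "T_tool_cam" (4x4, takes a point from camera to tool coordinates, whose origin is the TCP and whose axes are the flange's). Camera axes: x right, y up, looking along -z (the intrinsics and any distortion apply to the point x, -y, -z); pixel columns grow to the right and rows downward; lengths in m; the calibration is good to about 2 mm. A picture is of the moment at which its call begins: read the wrist's pose just before it. There is no depth.
- env.hand_in(): hands the job in; it is judged then, once.
The state is a dict: "t": time; "joint_pos": joint angles; "joint_vel": joint speeds; "tau": joint torques, N m; "tcp_pos": TCP position; "ee_rot": TCP orientation; "ft_force": force on the tool from outside, world axes, zero at the start; "wrist_torque": the same for the moment, N m; "width": finger opening in m; "grip_force": force on a finger pad.
Only numpy, scipy, OpenCV 4.12 (cv2) and the standard library are available. Lean on these libraries where they do the work, as an engineer would, in place of code of your own. Each camera call takes 0.05 s, during which the arm holds its last target. There are 200 camera calls.

## Working session

There is one attempt and no reset: what is moved stays moved. The work goes in short steps, Python scripts to look and compute and a tool call to move; the robot and the scene stay as the last step left them, time stands still between calls to the robot, and variables do not carry over. Pictures are saved under pics/ and viewed, at most 10 in all, crops included, and the job is handed in when it is done.

Besides the shell and the picture viewer there is one more tool, called after "Emit:" as name([rows], argument=value, ...), one row to a line, values as JSON. arm_command: Moves the arm, as the interface text tells. Its arguments: {"type":"object","properties":{"targets":{"type":"array"},"squeeze":{"type":"number"}},"required":["targets"]}

```bash
mkdir -p pics; ls; python3 - <<'E'
from plant import monitor, vision, env
import cv2,numpy as np,pickle
s=monitor.get_state();print(s, env.grip_point_offset)
F={}
for n in("scene","side","wrist"):
    f=vision.grab_frame(n);cv2.imwrite(f"pics/{n}0.png",f["img"]);F[n]=f
    print(n,{k:np.round(v,4).tolist() for k,v in f.items() if k!="img"})
F['state']=s
pickle.dump(F,open("f0.pkl","wb"))
E
```

```text
pics
{'t': 0.0, 'joint_pos': array([-1.34699451e+00,  2.87203001e-01,  1.57820259e+00,  1.25213954e-07,
        1.27859174e+00, -1.50013651e-01]), 'joint_vel': array([ 0.000687  ,  0.00043822, -0.000285  , -0.00017137,  0.00177104,
       -0.00074259]), 'tau': array([-1.54649420e-03, -4.05980122e+01, -2.92625624e+01, -1.69993809e-04,
        5.86485170e-03, -4.33283617e-06]), 'tcp_pos': array([ 0.24634584, -0.62766172,  0.2048085 ]), 'ee_rot': array([-3.08451605e+00, -5.83328488e-01,  1.39032250e-04]), 'ft_force': array([ 0.19248596,  0.3337479 , -0.4782816 ]), 'wrist_torque': array([-0.01876141, -0.02622379,  0.02273328]), 'grip_force': 0.0, 'width': 0.08557506630226704} 0.0187
scene {'intrinsics': [[544.7816, 0.0, 314.829], [0.0, 544.7816, 233.7465], [0.0, 0.0, 1.0]], 'dist': [-0.1652, 0.0, 0.0, 0.0, 0.0], 'position': [1.0028, -0.7878, 0.9007], 'rotation': [0.8489, 0.2327, 0.4704]}
side {'intrinsics': [[597.5904, 0.0, 325.928], [0.0, 597.5904, 239.6325], [0.0, 0.0, 1.0]], 'dist': [-0.0721, 0.0, 0.0, 0.0, 0.0], 'position': [0.1652, 0.806, 0.8846], 'rotation': [0.2692, -1.1008, -2.5071]}
wrist {'intrinsics': [[427.9847, 0.0, 322.9294], [0.0, 427.9847, 237.8516], [0.0, 0.0, 1.0]], 'dist': [-0.1043, 0.0, 0.0, 0.0, 0.0], 'T_tool_cam': [[0.0018, 0.9517, 0.307, 0.0789], [1.0, -0.0014, -0.0015, 0.0003], [-0.001, 0.307, -0.9517, -0.1675], [0.0, 0.0, 0.0, 1.0]]}
```

View pics/scene0.png

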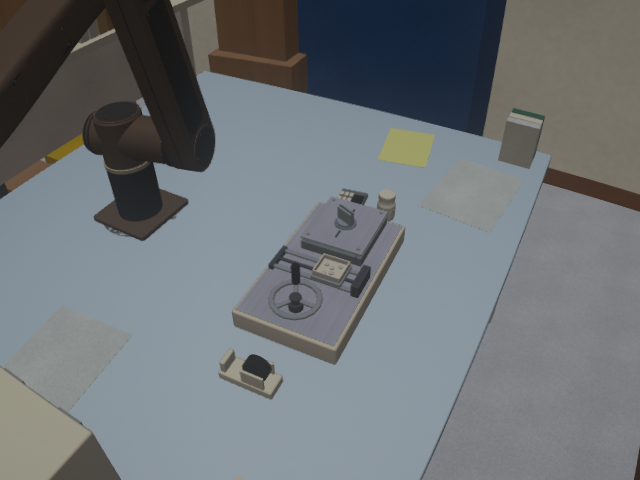

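View pics/side0.png

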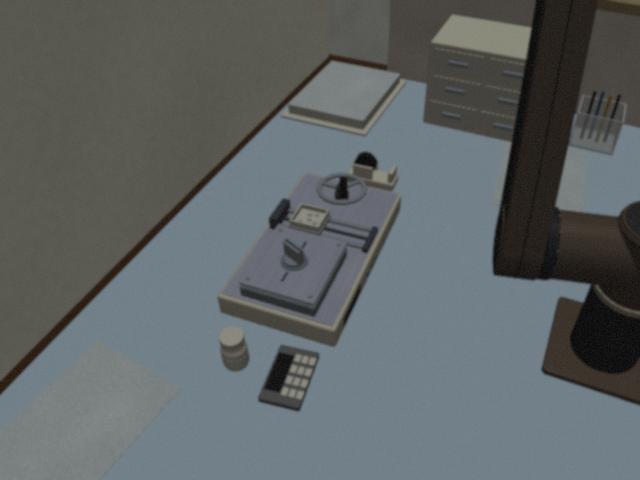

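The scene view shows the packer with its wheel near (295,300), crank handle near (295,272), fastener near (346,216), carriage near (331,270). The side view shows the wheel near (342,188) and fastener near (293,255). I'll enlarge both.

```bash
python3 - <<'E'
import cv2
a=cv2.imread("pics/scene0.png")[190:358,230:420];b=cv2.imread("pics/side0.png")[165:340,215:405]
for i,n in((a,"sc"),(b,"sd")):
    i=cv2.convertScaleAbs(i,alpha=1.6)
    cv2.imwrite(f"pics/{n}0.png",cv2.resize(i,None,fx=3.4,fy=3.4,interpolation=cv2.INTER_CUBIC))
E
```

```text
(no output)
```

View pics/sc0.png

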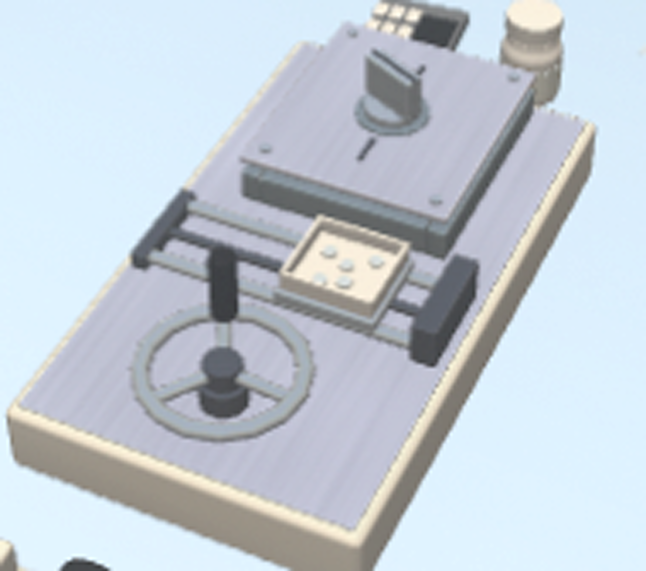

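View pics/sd0.png

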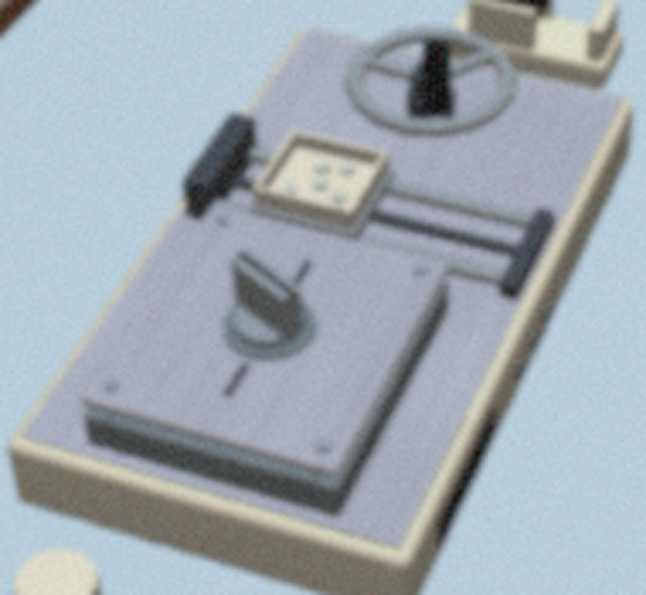

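The crops show the handle top at (222,250) and (434,42), hub at (223,371) and (431,79), plus hatch screws, ribs and bar ends. I'll triangulate these.

```bash
cat > h.py <<'E'
import numpy as np,cv2,pickle
from scipy.spatial.transform import Rotation as R
def ray(f,px,pose=None):
    u=cv2.undistortPoints(np.array([[px]],float),f["intrinsics"],f["dist"])[0,0]
    d=np.array([u[0],-u[1],-1.])
    if "position" in f: M=R.from_rotvec(f["rotation"]).as_matrix();o=np.array(f["position"])
    else:
        T=np.eye(4);T[:3,:3]=R.from_rotvec(pose["ee_rot"]).as_matrix();T[:3,3]=pose["tcp_pos"];T=T@f["T_tool_cam"];M=T[:3,:3];o=T[:3,3]
    d=M@d;return o,d/np.linalg.norm(d)
def tri(rays):
    A=np.zeros((3,3));b=np.zeros(3)
    for o,d in rays:
        P=np.eye(3)-np.outer(d,d);A+=P;b+=P@o
    p=np.linalg.solve(A,b);return p,max(np.linalg.norm((np.eye(3)-np.outer(d,d))@(p-o)) for o,d in rays)
def atz(r,z): o,d=r;return o+d*(z-o[2])/d[2]
E
python3 - <<'E'
from h import *
F=pickle.load(open("f0.pkl","rb"))
pts=dict(s_mm=((265,148),(420,272)),s_pm=((435,201),(222,220)),s_mp=((352,34),(322,446)),s_pp=((513,77),(110,387)),
 rib_p=((421,69),(236,380)),rib_m=((367,149),(304,270)),htop=((222,250),(434,42)),rim=((223,371),(431,79)),
 bar=((393,72),(268,278)),barA=((368,55),(236,258)),barA2=((417,92),(300,300)),stop=((468,262),(188,186)))
g=lambda p,o:((p[0]+.5)/3.4-.5+o[0],(p[1]+.5)/3.4-.5+o[1])
for k,(a,b) in pts.items():
    ra=ray(F["scene"],g(a,(230,190)));rb=ray(F["side"],g(b,(215,165)))
    p,e=tri([ra,rb]);print(k,np.round(p*1000,1),"err %.1f"%(e*1e3))
for a,z in(((222,250),.145),((223,371),.094)):
    print(atz(ray(F["scene"],g(a,(230,190))),z))
E
```

```text
s_mm [514.8  34.   98.9] err 0.4
s_pm [639.1  39.9  99. ] err 0.7
s_mp [506.8 176.1  98.8] err 0.7
s_pp [630.3 184.6  99. ] err 0.4
rib_p [569.9 156.3 103.1] err 1.2
rib_m [575.9  62.2 101.5] err 1.0
htop [ 569.1 -109.8  147.6] err 0.8
rim [ 588.4 -146.8   87.3] err 0.1
bar [572.8 107.2 134.9] err 0.2
barA [572.4 107.1 150.1] err 16.5
barA2 [573.1 106.7 117.8] err 16.8
stop [678.7   9.4  87.8] err 1.7
[ 0.56686132 -0.10781572  0.145     ]
[ 0.59166725 -0.15207697  0.094     ]
```

Emit:
arm_command([
  [4,4.9,-3.7,0,0,0,-0.17],
  [4,9.8,-7.3,0,0,0,-0.34],
  [4,14.6,-11,0,0,0,-0.52],
  [4,19.5,-14.6,0,0,0,-0.69],
  [4,24.4,-18.3,0,0,0,-0.86],
  [4,29.3,-22,0,0,0,-1.03],
  [4,34.2,-25.6,0,0,0,-1.2],
  [4,39,-29.3,0,0,0,-1.38],
  [4,43.9,-32.9,0,0,0,-1.55],
  [4,48.8,-36.6,0,0,0,-1.72],
])

```text
t: 1.4
tcp_pos: [0.5678, -0.1076, 0.2061]
ee_rot: [1.564, 2.725, -0.0]
ft_force: [0.9, -1.0, 0.1]
width: 0.0399
grip_force: 0.0
```

```bash
python3 - <<'E'
from plant import monitor, vision
from h import *
s=monitor.get_state();f=vision.grab_frame("wrist");s2=monitor.get_state()
print(s["tcp_pos"],s["ee_rot"],s2["tcp_pos"],s["joint_pos"],s["ft_force"])
pickle.dump((s,f),open("w1.pkl","wb"));cv2.imwrite("pics/w1.png",cv2.convertScaleAbs(f["img"],alpha=1.5))
E
```

```text
[ 0.56778838 -0.10758716  0.20607806] [ 1.56406307e+00  2.72454956e+00 -1.91321222e-04] [ 0.57042279 -0.10125124  0.20610287] [-3.62704510e-01  7.41008136e-02  1.82035314e+00 -1.30589585e-04
  1.24713579e+00 -8.91199691e-01] [ 0.92455916 -0.99721967  0.09230416]
```

View pics/w1.png

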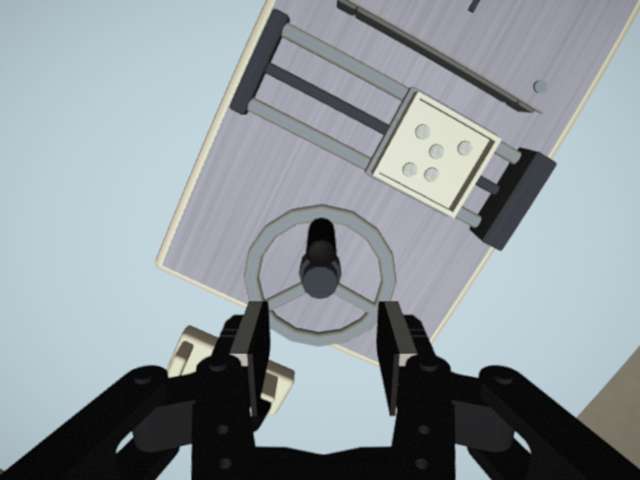

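The wrist view shows the rim around (320,275), with handle and hub overlapping near (320,250)/(320,280), the tray at (436,152) and the stop at (513,200). I'll take a settled frame and enlarge it.

```bash
python3 - <<'E'
from plant import monitor, vision
from h import *
s=monitor.get_state();f=vision.grab_frame("wrist")
print(s["tcp_pos"],s["ee_rot"],np.abs(s["joint_vel"]).max())
pickle.dump((s,f),open("w2.pkl","wb"))
i=f["img"][0:360,140:620];cv2.imwrite("pics/w2.png",cv2.resize(cv2.convertScaleAbs(i,alpha=2.2,beta=10),None,fx=1.6667,fy=1.6667,interpolation=cv2.INTER_CUBIC))
E
```

```text
[ 0.57042279 -0.10125124  0.20610287] [-1.55170643 -2.73148594 -0.00875723] 0.08664947947789842
```

View pics/w2.png

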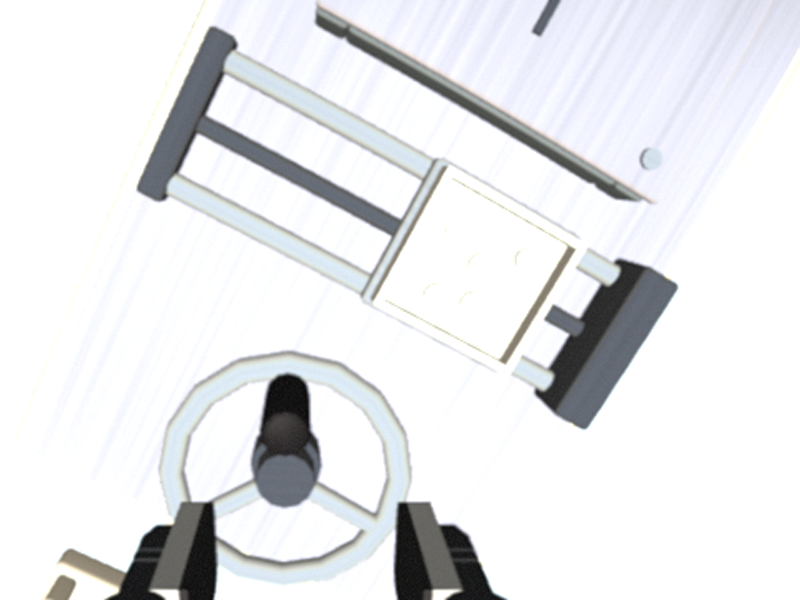

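```bash
python3 - <<'E'
from h import *
F=pickle.load(open("f0.pkl","rb"));s,f=pickle.load(open("w2.pkl","rb"))
g=lambda p,o:((p[0]+.5)/3.4-.5+o[0],(p[1]+.5)/3.4-.5+o[1])
w=lambda p:ray(f,(140+p[0]*.6,p[1]*.6),s)
P=lambda n,p,e="":print(n,np.round(np.array(p)*1000,1),e)
h=[ray(F["scene"],g((222,250),(230,190))),ray(F["side"],g((434,42),(215,165))),w((288,432))]
p,e=tri(h);P("htop",p,e);P("htop wrist@.145",atz(h[2],.145))
r=[ray(F["scene"],g((223,371),(230,190))),ray(F["side"],g((431,79),(215,165))),w((285.5,466))]
p,e=tri(r);P("rim",p,e);P("rim wrist@.09",atz(r[2],.09))
for q in r[:2]:P("rim@.09",atz(q,.09))
ux=np.array([np.cos(.058),np.sin(.058),0])
for z1 in(.075,.085,.094): P("slide left",atz(w((402,229)),z1))
st=atz(w((604,340)),.092);P("stop inner top",st)
for z1 in(.075,.085):print("gap",((st-atz(w((402,229)),z1))@ux-.07)*1000)
P("screw_pm",atz(w((651,158)),.099)); P("rib_m",atz(w((540,32)),.1))
E
```

```text
htop [ 569.4 -110.   147.6] 0.0009528864229978356
htop wrist@.145 [ 570.2 -111.   145. ] 
rim [ 587.9 -145.8   86.9] 0.001132638066217388
rim wrist@.09 [ 586.9 -143.4   90. ] 
rim@.09 [ 589.6 -148.9   90. ] 
rim@.09 [ 587.  -143.6   90. ] 
slide left [577.6 -33.4  75. ] 
slide left [576.  -33.4  85. ] 
slide left [574.6 -33.5  94. ] 
stop inner top [671.2 -27.1  92. ] 
gap 23.837655429734095
gap 25.433478910400694
screw_pm [640.5  39.3  99. ] 
rib_m [578.2  52.2 100. ]
```

```bash
cat >> h.py <<'E'
def plan(s,T,yaw=None):
    "shift cm in tool axes + turn about tool z to bring TCP to T with y_tool at world angle yaw(deg)"
    M=R.from_rotvec(s["ee_rot"]).as_matrix();y=np.degrees(np.arctan2(M[1,1],M[0,1]))
    d=M.T@(np.array(T)-s["tcp_pos"])*100
    a=0 if yaw is None else -((yaw-y+180)%360-180)
    return np.round(d,2),"yaw now %.2f turn %.3f"%(y,np.radians(a))
E
python3 - <<'E'
from plant import monitor
from h import *
s=monitor.get_state();print(s["t"],s["tcp_pos"],s["ee_rot"],s["ft_force"],plan(s,[.5695,-.1103,.107],30))
E
```

```text
1.5 [ 0.56884346 -0.10438605  0.20588123] [-1.55960428 -2.72638977 -0.00280392] [-0.30857347  0.03110799  0.55984774] (array([-0.56, -0.26,  9.89]), 'yaw now 30.46 turn 0.008')
```

Emit:
arm_command([
  [4,-0.2,0.1,0.5,0,0,0.01],
  [4,-0.2,0.1,1.5,0,0,0.01],
  [4,-0.2,0.1,3,0,0,0.01],
  [4,-0.2,0.1,4.5,0,0,0.01],
  [4,-0.2,0.1,6,0,0,0.01],
  [4,-0.2,0.1,7.5,0,0,0.01],
  [4,-0.2,0.1,9,0,0,0.01],
  [4,-0.2,0.1,9.9,0,0,0.01],
  [2,-0.2,0.1,9.9,0,0,0.01],
  [1.4,-0.2,0.1,9.9,0,0,0.01],
], squeeze=25)

```text
t: 2.75
tcp_pos: [0.5689, -0.1105, 0.107]
ee_rot: [-1.585, -2.712, -0.0]
ft_force: [-0.2, -0.3, -3.5]
width: 0.0166
grip_force: 24.7
```

```bash
python3 - <<'E'
from plant import monitor
from h import *
s=monitor.get_state();print(s["t"],s["tcp_pos"],s["ee_rot"],s["ft_force"],s["width"],s["grip_force"],plan(s,[.5695,-.1103,.107],30))
E
```

```text
2.75 [ 0.5689219  -0.11054213  0.10698183] [-1.58498778e+00 -2.71205103e+00 -1.13381194e-04] [-0.20045896 -0.31154252 -3.50096572] 0.01657125944546026 24.68652606010437 (array([-0.01,  0.06, -0.  ]), 'yaw now 29.39 turn -0.011')
```

```bash
cat >> h.py <<'E'
C=np.array([.588,-.146])
def circ(a0,steps,yaw,rad=4.0):
    "a0: handle angle deg now; cm rows, clockwise by steps (rad) in tool axes"
    y=np.radians(yaw);Y=np.array([np.cos(y),np.sin(y)]);X=np.array([-np.sin(y),np.cos(y)])
    a0=np.radians(a0);e=lambda a:rad*np.array([np.cos(a),np.sin(a)])
    return [[round(float(v@X),2),round(float(v@Y),2)] for v in (e(a0-k)-e(a0) for k in steps)]
E
python3 -c "
from h import *
print(circ(117.5,np.arange(1,11)*.2,29.4))
print(circ(117.5-np.degrees(2),np.arange(1,11)*.2,29.4))"
```

```text
[[-0.11, 0.79], [-0.37, 1.55], [-0.77, 2.23], [-1.31, 2.83], [-1.95, 3.3], [-2.67, 3.64], [-3.45, 3.83], [-4.25, 3.86], [-5.04, 3.73], [-5.78, 3.45]]
[[-0.68, -0.43], [-1.25, -0.98], [-1.71, -1.63], [-2.03, -2.37], [-2.19, -3.15], [-2.2, -3.95], [-2.05, -4.73], [-1.74, -5.47], [-1.3, -6.13], [-0.73, -6.69]]
```

Emit:
arm_command([
  [1.4,-0.11,0.79,0,0,0,0],
  [1.4,-0.37,1.55,0,0,0,0],
  [1.4,-0.77,2.23,0,0,0,0],
  [1.4,-1.31,2.83,0,0,0,0],
  [1.4,-1.95,3.3,0,0,0,0],
  [1.4,-2.67,3.64,0,0,0,0],
  [1.4,-3.45,3.83,0,0,0,0],
  [1.4,-4.25,3.86,0,0,0,0],
  [1.4,-5.04,3.73,0,0,0,0],
  [1.4,-5.78,3.45,0,0,0,0],
])

```text
t: 4.0
tcp_pos: [0.6276, -0.1445, 0.107]
ee_rot: [-1.585, -2.712, -0.001]
ft_force: [-1.1, 2.0, -5.0]
width: 0.0163
grip_force: 24.6
```

```bash
python3 - <<'E'
from plant import monitor
from h import *
s=monitor.get_state();d=s["tcp_pos"][:2]-C;print(s["t"],s["tcp_pos"],s["ft_force"],s["width"],s["grip_force"],np.hypot(*d),np.degrees(np.arctan2(d[1],d[0])))
E
```

```text
4.0 [ 0.62760186 -0.14451381  0.10703228] [-1.0636481   2.01630946 -5.01060278] 0.0162977306249308 24.63161587715149 0.03962973751098168 2.1491993965289535
```

Tracking well: 2.0 rad wound, small forces. Continue.

Emit:
arm_command([
  [1.4,-0.68,-0.43,0,0,0,0],
  [1.4,-1.25,-0.98,0,0,0,0],
  [1.4,-1.71,-1.63,0,0,0,0],
  [1.4,-2.03,-2.37,0,0,0,0],
  [1.4,-2.19,-3.15,0,0,0,0],
  [1.4,-2.2,-3.95,0,0,0,0],
  [1.4,-2.05,-4.73,0,0,0,0],
  [1.4,-1.74,-5.47,0,0,0,0],
  [1.4,-1.3,-6.13,0,0,0,0],
  [1.4,-0.73,-6.69,0,0,0,0],
])

```text
t: 5.25
tcp_pos: [0.5724, -0.1831, 0.1071]
ee_rot: [1.585, 2.712, 0.0]
ft_force: [2.6, 2.3, -8.9]
width: 0.0164
grip_force: 24.5
```

```bash
python3 - <<'E'
from plant import monitor,vision
from h import *
s=monitor.get_state();d=s["tcp_pos"][:2]-C;print(s["t"],s["tcp_pos"],s["ft_force"],s["width"],s["grip_force"],np.hypot(*d),np.degrees(np.arctan2(d[1],d[0])))
f=vision.grab_frame("wrist");pickle.dump((s,f),open("w3.pkl","wb"))
i=f["img"][:,:];cv2.imwrite("pics/w3.png",cv2.convertScaleAbs(i,alpha=1.5))
print(circ(117.5-np.degrees(4),np.arange(1,11)*.1,29.4))
E
```

```text
5.25 [ 0.57236565 -0.18310285  0.10711026] [ 2.588874    2.32454712 -8.875099  ] 0.016358828302508788 24.537177979946136 0.040262317801133964 -112.84952551969907
[[0.32, -0.24], [0.67, -0.44], [1.03, -0.6], [1.41, -0.73], [1.8, -0.82], [2.2, -0.88], [2.6, -0.89], [2.99, -0.86], [3.39, -0.79], [3.77, -0.68]]
```

View pics/w3.png

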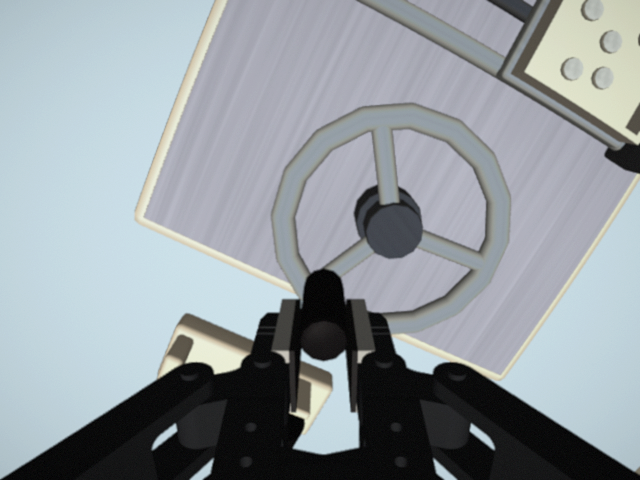

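The handle is held between the pads at (322,330), and the wheel has turned. The tray's edge at (625,150) is close to the stop. I'll continue slowly.

Emit:
arm_command([
  [1.4,0.32,-0.24,0,0,0,0],
  [1.4,0.67,-0.44,0,0,0,0],
  [1.4,1.03,-0.6,0,0,0,0],
  [1.4,1.41,-0.73,0,0,0,0],
  [1.4,1.8,-0.82,0,0,0,0],
  [1.4,2.2,-0.88,0,0,0,0],
  [1.4,2.4,-0.89,0,0,0,0],
  [1.4,2.6,-0.89,0,0,0,0],
  [1.4,2.6,-0.89,0,0,0,0],
  [1.4,2.6,-0.89,0,0,0,0],
])

```text
t: 6.55
tcp_pos: [0.5521, -0.1648, 0.1071]
ee_rot: [-1.585, -2.712, -0.0]
ft_force: [3.4, 1.8, -10.5]
width: 0.0167
grip_force: 24.6
```

```bash
python3 - <<'E'
from plant import monitor,vision
from h import *
s=monitor.get_state();d=s["tcp_pos"][:2]-C;print(s["t"],s["tcp_pos"],s["ft_force"],s["width"],s["grip_force"],np.hypot(*d),np.degrees(np.arctan2(d[1],d[0])))
print(circ(117.5-np.degrees(4.7),np.arange(1,11)*.05,29.4))
E
```

```text
6.55 [ 0.55209991 -0.1647568   0.10712903] [  3.4350697    1.80911646 -10.49465854] 0.01671794710914753 24.608518481254578 0.04050474036352073 -152.41417420618131
[[0.2, 0.01], [0.4, 0.03], [0.6, 0.06], [0.79, 0.1], [0.99, 0.14], [1.18, 0.2], [1.37, 0.27], [1.55, 0.35], [1.73, 0.43], [1.91, 0.53]]
```

Emit:
arm_command([
  [1.4,0.2,0.01,0,0,0,0],
  [1.4,0.4,0.03,0,0,0,0],
  [1.4,0.6,0.06,0,0,0,0],
  [1.4,0.79,0.1,0,0,0,0],
  [1.4,0.99,0.14,0,0,0,0],
  [1.4,1.18,0.2,0,0,0,0],
  [1.4,1.18,0.2,0,0,0,0],
  [1.4,1.18,0.2,0,0,0,0],
  [1.4,1.18,0.2,0,0,0,0],
  [1.4,1.18,0.2,0,0,0,0],
])

```text
t: 7.8
tcp_pos: [0.5481, -0.1535, 0.1072]
ee_rot: [-1.585, -2.712, -0.001]
ft_force: [4.1, 1.9, -12.2]
width: 0.0166
grip_force: 24.6
```

```bash
cat > st.py <<'E'
from plant import monitor,vision
from h import *
s=monitor.get_state();d=s["tcp_pos"][:2]-C;a=np.arctan2(d[1],d[0]);F=s["ft_force"]
print(s["t"],s["tcp_pos"],F.round(1),s["width"],"r %.4f a %.1f"%(np.hypot(*d),np.degrees(a)),"tan %.1f"%(F[0]*np.sin(a)-F[1]*np.cos(a)))
print(circ(np.degrees(a),np.arange(1,11)*.05,29.4))
E
python3 st.py
```

```text
7.8 [ 0.54811276 -0.15353769  0.1071767 ] [  4.1   1.9 -12.2] 0.016566340492791622 r 0.0406 a -169.3 tan 1.1
[[0.19, 0.07], [0.37, 0.15], [0.55, 0.23], [0.73, 0.33], [0.9, 0.44], [1.06, 0.55], [1.22, 0.67], [1.37, 0.8], [1.52, 0.93], [1.66, 1.08]]
```

Emit:
arm_command([
  [1.4,0.18,0.1,0,0,0,0],
  [1.4,0.36,0.19,0,0,0,0],
  [1.4,0.53,0.28,0,0,0,0],
  [1.4,0.71,0.38,0,0,0,0],
  [1.4,0.88,0.48,0,0,0,0],
  [1.4,1.04,0.59,0,0,0,0],
  [1.4,1.04,0.59,0,0,0,0],
  [1.4,1.04,0.59,0,0,0,0],
  [1.4,1.04,0.59,0,0,0,0],
  [1.4,1.04,0.59,0,0,0,0],
])

```text
t: 9.05
tcp_pos: [0.5477, -0.1476, 0.1072]
ee_rot: [1.58, 2.709, -0.017]
ft_force: [0.9, -16.0, -15.5]
width: 0.0166
grip_force: 24.8
```

```bash
python3 st.py
```

```text
9.05 [ 0.54766591 -0.14759032  0.10720832] [  0.9 -16.  -15.5] 0.016567743535265158 r 0.0404 a -177.7 tan -16.0
[[0.18, 0.1], [0.35, 0.2], [0.51, 0.31], [0.67, 0.43], [0.82, 0.56], [0.97, 0.7], [1.11, 0.84], [1.24, 0.99], [1.37, 1.15], [1.48, 1.31]]
```

Firm resistance (16 N tangential) at 5.15 rad of winding, which matches the 24–25 mm gap I measured. I'll relax, open a little and lift, then check by picture.

Emit:
arm_command([
  [1.4,-0.2,-0.13,0,0,0,0],
  [1.4,-0.4,-0.26,0,0,0,0],
  [2.4,-0.4,-0.26,0,0,0,0],
  [2.4,-0.4,-0.26,0,0,0,0],
  [2.4,-0.4,-0.26,-0.3,0,0,0],
  [2.4,-0.4,-0.26,-1.2,0,0,0],
  [2.4,-0.4,-0.26,-2.5,0,0,0],
  [2.4,-0.4,-0.26,-4.5,0,0,0],
  [3.5,-0.4,-0.26,-6.5,0,0,0],
  [3.5,-0.4,-0.26,-7.5,0,0,0],
])

```text
t: 10.3
tcp_pos: [0.5489, -0.147, 0.1849]
ee_rot: [1.583, 2.709, 0.001]
ft_force: [-0.5, 0.1, 0.4]
width: 0.0349
grip_force: 0.0
```

```bash
python3 st.py; python3 - <<'E'
from plant import monitor,vision
from h import *
s=monitor.get_state();print(plan(s,[.5725,.1085,.20],70),s["joint_pos"])
f=vision.grab_frame("scene");g=vision.grab_frame("side");pickle.dump((f,g),open("f4.pkl","wb"))
a=cv2.resize(f["img"][240:310,260:400],None,fx=4,fy=4,interpolation=2);b=cv2.resize(g["img"][170:245,265:405],None,fx=4,fy=4,interpolation=2)
cv2.imwrite("pics/c4.png",cv2.convertScaleAbs(np.vstack([a,b]),alpha=1.6))
E
```

```text
10.3 [ 0.54885912 -0.14699224  0.18494045] [-0.5  0.1  0.4] 0.034914120906037384 r 0.0392 a -178.5 tan 0.1
[[0.17, 0.1], [0.34, 0.2], [0.51, 0.32], [0.66, 0.44], [0.82, 0.57], [0.96, 0.71], [1.1, 0.86], [1.23, 1.01], [1.35, 1.17], [1.46, 1.33]]
(array([21.1 , 14.6 , -1.54]), 'yaw now 29.39 turn -0.709') [-4.40203447e-01  6.88593944e-02  1.86563852e+00  1.19036866e-05
  1.20356959e+00 -9.53225751e-01]
```

View pics/c4.png

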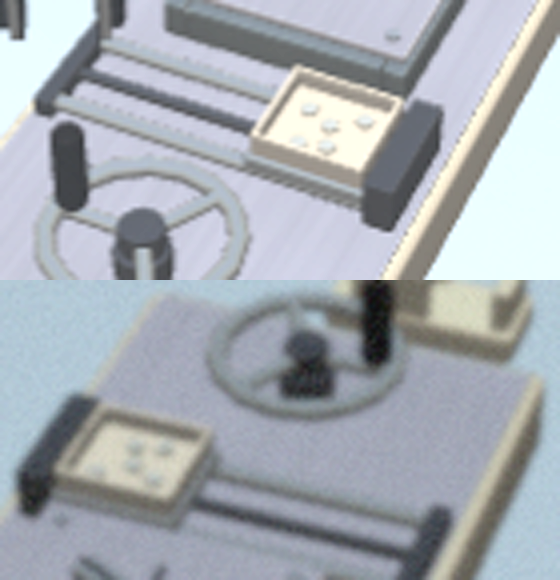

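Both views show the carriage pressed against the stop block: tray edge on the block at (385,150) in the top half and (60,470) in the bottom half. Next is the fastener angle.

```bash
python3 - <<'E'
from h import *
F=pickle.load(open("f0.pkl","rb"))
g=lambda p,o:((p[0]+.5)/3.4-.5+o[0],(p[1]+.5)/3.4-.5+o[1])
for n,o,a,b in(("scene",(230,190),(368,55),(417,92)),("side",(215,165),(300,300),(236,258))):
    A,B=[atz(ray(F[n],g(p,o)),.14)for p in(a,b)];d=B-A;print(n,A,B,np.linalg.norm(d),np.degrees(np.arctan2(d[1],d[0])))
pts=[((368,55),(300,300)),((417,92),(236,258))]
for a,b in pts:print(tri([ray(F["scene"],g(a,(230,190))),ray(F["side"],g(b,(215,165)))]))
E
```

```text
scene [0.5523796  0.11017747 0.14      ] [0.59954719 0.08950604 0.14      ] 0.051498443952614374 -23.66567136116935
side [0.54632414 0.12030661 0.14      ] [0.59311858 0.10473562 0.14      ] 0.04931709214281212 -18.40502198510827
(array([0.5491569 , 0.11587827, 0.13503508]), np.float64(0.0003246333943195089))
(array([0.59646069, 0.09790722, 0.13304998]), np.float64(0.0007072495360790822))
```

Emit:
arm_command([
  [4,1.5,1,-1.5,0,0,-0.05],
  [4,4.5,3.1,-1.5,0,0,-0.15],
  [4,8.5,5.9,-1.5,0,0,-0.28],
  [4,12.5,8.6,-1.5,0,0,-0.41],
  [4,16.5,11.4,-1.5,0,0,-0.55],
  [4,19.5,13.5,-1.5,0,0,-0.65],
  [4,21.1,14.6,-1.5,0,0,-0.7],
  [4,21.1,14.6,-1.5,0,0,-0.7],
  [4,21.1,14.6,-1.5,0,0,-0.7],
  [4,21.1,14.6,-1.5,0,0,-0.7],
])

```text
t: 11.65
tcp_pos: [0.5716, 0.1077, 0.1972]
ee_rot: [-0.562, -3.091, 0.0]
ft_force: [-0.1, -0.2, -1.0]
width: 0.0401
grip_force: 0.0
```

```bash
python3 - <<'E'
from plant import monitor,vision
from h import *
s=monitor.get_state();f=vision.grab_frame("wrist");pickle.dump((s,f),open("w5.pkl","wb"))
print(s["t"],s["tcp_pos"],s["ee_rot"],s["joint_pos"],plan(s,[.5728,.1082,.111],69))
i=f["img"][40:400,100:580];cv2.imwrite("pics/w5.png",cv2.resize(cv2.convertScaleAbs(i,alpha=1.5),None,fx=1.6667,fy=1.6667,interpolation=cv2.INTER_CUBIC))
E
```

```text
11.65 [0.57160898 0.10771527 0.19720597] [-5.62110845e-01 -3.09075249e+00  4.39108570e-04] [ 1.20284611e-02  9.01499697e-02  1.81980765e+00 -2.62503198e-04
  1.23182658e+00 -1.19887594e+00] (array([-0.1 ,  0.09,  8.62]), 'yaw now 69.38 turn 0.007')
```

View pics/w5.png

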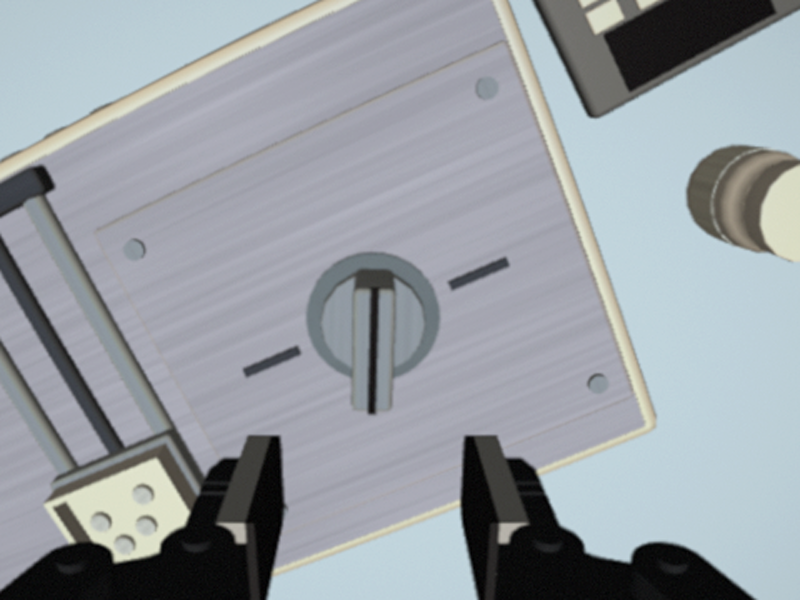

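The slot runs (375,290)–(371,413), parallel to the pads; ribs run (245,372)–(300,349) and (450,286)–(509,262).

```bash
python3 - <<'E'
from h import *
s,f=pickle.load(open("w5.pkl","rb"))
w=lambda p,z:atz(ray(f,(100+p[0]*.6,40+p[1]*.6),s),z)
ang=lambda a,b:np.degrees(np.arctan2(*(b-a)[1::-1]))
r1,r2=w((245,372),.1),w((509,262),.1);print("ribs",r1,r2,(r1+r2)/2,ang(r1,r2)-90)
r1,r2=w((135,249),.099),w((486,88),.099);print("screws front",r1,r2,ang(r1,r2)-90)
q=w((598,383),.099);print("screw pp",q,"centre",(r1+q)/2,"xaxis",ang(r2,q))
a,b=w((375,290),.14),w((371,413),.14);print("slot",a,b,(a+b)/2,ang(a,b))
F0=pickle.load(open("f0.pkl","rb"))
g=lambda p,o:((p[0]+.5)/3.4-.5+o[0],(p[1]+.5)/3.4-.5+o[1])
print("bar top tri",tri([ray(F0["scene"],g((368,55),(230,190))),ray(F0["side"],g((300,300),(215,165))),ray(f,(100+375*.6,40+290*.6),s)]))
E
```

```text
ribs [0.57732851 0.05151658 0.1       ] [0.57135565 0.16350468 0.1       ] [0.57434208 0.10751063 0.1       ] 3.0529653125320237
screws front [0.5165919  0.03153682 0.099     ] [0.50792281 0.17514826 0.099     ] 3.454460628803375
screw pp [0.63218584 0.18308676 0.099     ] centre [0.57438887 0.10731179 0.099     ] xaxis 3.6553548676255
slot [0.55395047 0.11545157 0.14      ] [0.59447706 0.09888724 0.14      ] [0.57421376 0.10716941 0.14      ] -22.231182330277587
bar top tri (array([0.55135382, 0.11502793, 0.13570812]), np.float64(0.00355594313756143))
```

Emit:
arm_command([
  [4,-0.24,0.06,1,0,0,0.03],
  [4,-0.24,0.06,2.5,0,0,0.03],
  [4,-0.24,0.06,4,0,0,0.03],
  [4,-0.24,0.06,5.5,0,0,0.03],
  [4,-0.24,0.06,7,0,0,0.03],
  [4,-0.24,0.06,8,0,0,0.03],
  [4,-0.24,0.06,8.5,0,0,0.03],
  [2.5,-0.24,0.06,8.5,0,0,0.03],
  [1,-0.24,0.06,8.5,0,0,0.03],
  [1,-0.24,0.06,8.5,0,0,0.03],
], squeeze=40)

```text
t: 12.95
tcp_pos: [0.5739, 0.1074, 0.1129]
ee_rot: [-0.604, -3.083, 0.004]
ft_force: [-2.9, -4.2, 1.8]
width: 0.0115
grip_force: 39.0
```

```bash
python3 - <<'E'
from plant import monitor
from h import *
s=monitor.get_state();print(s["t"],s["tcp_pos"],s["ee_rot"],s["ft_force"],s["wrist_torque"],s["width"],s["grip_force"],plan(s,[.574,.1074,.112],3.3))
E
```

```text
12.95 [0.5738619  0.10741682 0.11291681] [-0.60438068 -3.0826738   0.00439989] [-2.8844478  -4.15465241  1.78657858] [-0.78654821  0.47588365  0.0616253 ] 0.011450782378410547 39.035139083862305 (array([-0.01,  0.  ,  0.09]), 'yaw now 67.81 turn 1.126')
```

Emit:
arm_command([
  [1,0,0,-0.1,0,0,0.08],
  [1,0,0,-0.1,0,0,0.22],
  [1,0,0,-0.1,0,0,0.37],
  [1,0,0,-0.1,0,0,0.52],
  [1,0,0,-0.1,0,0,0.67],
  [1,0,0,-0.1,0,0,0.82],
  [1,0,0,-0.1,0,0,0.97],
  [1,0,0,-0.1,0,0,1.08],
  [1,0,0,-0.1,0,0,1.13],
  [1,0,0,-0.1,0,0,1.13],
])

```text
t: 14.2
tcp_pos: [0.5735, 0.1072, 0.113]
ee_rot: [2.161, 2.279, -0.005]
ft_force: [-2.3, -4.6, -1.2]
width: 0.012
grip_force: 39.4
```

```bash
python3 - <<'E'
from plant import monitor,vision
from h import *
s=monitor.get_state();print(s["t"],s["tcp_pos"],s["ee_rot"],s["ft_force"],s["wrist_torque"],s["width"],s["grip_force"],plan(s,[.574,.1074,.112],3.3))
f=vision.grab_frame("wrist");pickle.dump((s,f),open("w6.pkl","wb"))
i=f["img"][40:400,100:580];cv2.imwrite("pics/w6.png",cv2.resize(cv2.convertScaleAbs(i,alpha=1.5),None,fx=1.6667,fy=1.6667,interpolation=cv2.INTER_CUBIC))
E
```

```text
14.2 [0.57354357 0.10716388 0.11300346] [ 2.16074856  2.2789473  -0.00489317] [-2.32053721 -4.64553342 -1.23207511] [-0.83443623  0.2316697  -0.01371016] 0.012001915280204434 39.376625418663025 (array([0.02, 0.05, 0.1 ]), 'yaw now 3.05 turn -0.004')
```

View pics/w6.png

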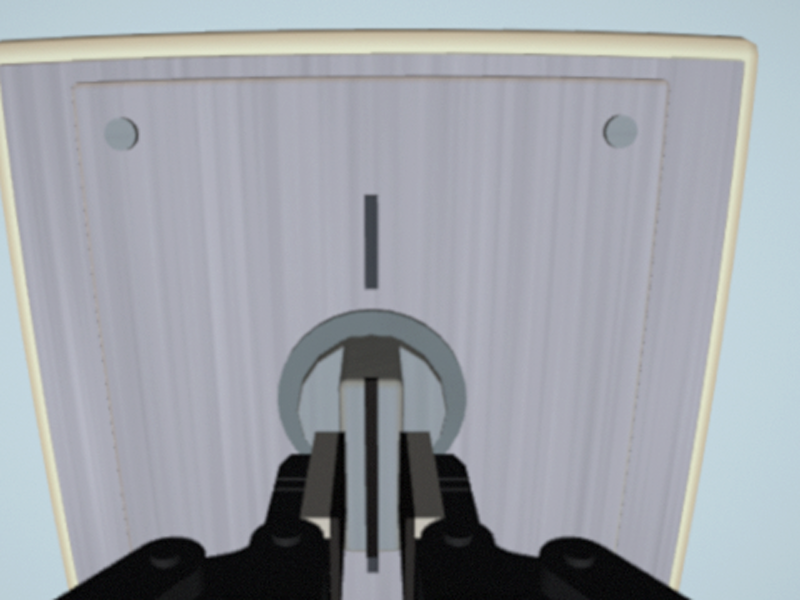

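The slot (x≈371–372) lines up with both ribs (x≈371, and the one at (372,565)). Now I'll press down through the gripped fastener.

Emit:
arm_command([
  [1,0,0,0,0,0,0],
  [1,0,0,0.1,0,0,0],
  [1,0,0,0.25,0,0,0],
  [1,0,0,0.4,0,0,0],
  [1,0,0,0.55,0,0,0],
  [1,0,0,0.7,0,0,0],
  [1,0,0,0.85,0,0,0],
  [1,0,0,1,0,0,0],
  [1,0,0,1,0,0,0],
  [1,0,0,1,0,0,0],
], squeeze=80)

```text
t: 15.5
tcp_pos: [0.5738, 0.1072, 0.1059]
ee_rot: [2.16, 2.28, -0.006]
ft_force: [-6.3, -5.6, 9.8]
width: 0.0109
grip_force: 50.1
```

```bash
cat > s2.py <<'E'
from plant import monitor
from h import *
s=monitor.get_state();print(s["t"],s["tcp_pos"],s["ft_force"],s["wrist_torque"],s["width"],s["grip_force"],plan(s,[.574,.1074,.112],3.3))
E
python3 s2.py
```

```text
15.5 [0.57378189 0.10717954 0.10593685] [-6.27196927 -5.57496212  9.76147353] [-0.9271638   1.23494364  0.0370632 ] 0.010899163131463854 50.140860406681895 (array([ 0.02,  0.02, -0.61]), 'yaw now 3.09 turn -0.004')
```

Emit:
arm_command([
  [1,0,0,0.1,0,0,0],
  [1,0,0,0.2,0,0,0],
  [1,0,0,0.3,0,0,0],
  [1,0,0,0.4,0,0,0],
  [1,0,0,0.5,0,0,0],
  [1,0,0,0.5,0,0,0],
  [1,0,0,0.5,0,0,0],
  [1,0,0,0.5,0,0,0],
  [1,0,0,0.5,0,0,0],
  [1,0,0,0.5,0,0,0],
])

```text
t: 16.75
tcp_pos: [0.5741, 0.1072, 0.1046]
ee_rot: [2.159, 2.28, -0.006]
ft_force: [-14.1, -5.9, 23.9]
width: 0.0111
grip_force: 52.5
```

```bash
python3 s2.py
```

```text
16.75 [0.57405885 0.10719344 0.10455136] [-14.0886451   -5.94055609  23.88745042] [-1.0348765   2.43269412  0.00959752] 0.011142333797634232 52.469462463632226 (array([ 0.02, -0.01, -0.74]), 'yaw now 3.12 turn -0.003')
```

```bash
python3 - <<'E'
from plant import vision
from h import *
A,B=pickle.load(open("f4.pkl","rb"));F0=pickle.load(open("f0.pkl","rb"))
for n in("scene","side"):
    f=vision.grab_frame(n);i0=F0[n]["img"]
    for P0 in((.5148,.034,.099),(.6391,.0399,.099),(.5068,.1761,.099),(.6303,.1846,.099)):
        P0=np.array(P0)
        def pr(p):
            M=R.from_rotvec(f["rotation"]).as_matrix();q=M.T@(p-f["position"])
            return cv2.projectPoints(np.array([[q[0],-q[1],-q[2]]]),np.zeros(3),np.zeros(3),f["intrinsics"],f["dist"])[0][0,0]
        u,v=pr(P0);e=pr(P0-[0,0,.008])-(u,v);x,y=int(round(u)),int(round(v))
        t=i0[y-5:y+6,x-6:x+7];S=f["img"][y-12:y+19,x-13:x+14]
        m=cv2.matchTemplate(S,t,cv2.TM_CCOEFF_NORMED);_,c,_,l=cv2.minMaxLoc(m)
        print(n,(x,y),"expected",e.round(1),"found",l[0]-7,l[1]-7,"corr %.2f"%c)
E
python3 s2.py
```

```text
scene (308, 233) expected [0.1 2.7] found 0 3 corr 0.91
scene (358, 249) expected [-0.1  2.7] found 0 3 corr 0.96
scene (333, 200) expected [-0.   2.6] found -3 3 corr 0.52
scene (381, 212) expected [-0.2  2.6] found 0 3 corr 0.84
side (338, 245) expected [0. 3.] found 0 4 corr 0.90
side (280, 229) expected [0.3 3. ] found 7 3 corr 0.44
side (310, 296) expected [0.2 3. ] found 0 3 corr 0.94
side (247, 278) expected [0.5 3. ] found 0 3 corr 0.93
16.85 [0.57406941 0.10718469 0.10457664] [-12.98843554  -5.45556613  23.47086418] [-1.0181227   2.46114741  0.0297686 ] 0.01103661054762108 52.469359673559666 (array([ 0.02, -0.01, -0.74]), 'yaw now 3.11 turn -0.003')
```

The screws in both cameras have dropped by the full 8 mm, and the hatch is held with a steady 23 N. Handing in.

```bash
python3 -c "
from plant import env
print(env.hand_in())"
```

```text
the job is handed in; nothing more can be done
None
```

The job is handed in at about 17 s: I wound the carriage to its stop first, then lined the fastener up with the ribs, and the hatch is held down flush at about 23 N; the hand-in returned no verdict.

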